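# Unstack a bearing kit into its trays

## Task

Take the stacked machine parts apart and lay each one flat on the floor of its own tray, roughly in the middle: the hexagon nut in the hexagonal tray, the ball bearing in the round tray, the square block in the square tray and the long plate in the long tray. Lower the parts into the trays, do not drop them, and do not knock over the spray can or the orange cup.

Things in the scene. Friction and masses are not known exactly. Their poses are not given: they have to be found in the camera images.
- plate: Loose aluminium plate, 56 mm (its x) by 150 mm (its y) by 20 mm high, about 0.45 kg, lying on the bench under the stack, its long side along y give or take 0.3 rad at the start. Origin: centre of its underside; z up. The bearing and the block stand on it side by side, one about 38 mm from its centre along +y, the other about 38 mm along -y (which is where varies).
- bearing: Loose steel ball bearing, a ring of 52 mm outside and 20 mm bore diameter, 22 mm high, about 0.20 kg, lying flat on the plate. Origin: centre of its underside; z up along its axis.
- block: Loose square block of dark steel, 46 by 46 mm, 22 mm high, about 0.30 kg, with a bright-edged hole in the middle of its top, lying on the plate. Origin: centre of its underside; its sides face along its x and y, z up.
- nut: Loose steel hexagon nut, 30 mm across flats (34.6 mm across corners), 18 mm high, about 65 g, lying flat on top of whichever of bearing or block stands at the plate's +y end. Origin: centre of its underside; z up. Its flats face along its x axis and every 60 degrees from it.
- long_tray: Fixed white-rimmed plastic kit tray with a black rubber floor, on the bench. Its floor is 3 mm thick (parts then rest 3 mm above the bench), its rim is 8 mm high above the bench and 4 mm wide. Origin: centre of its underside. Rectangular: inside 76 mm along its x by 170 mm along its y (outside 84 by 178 mm). The plate's place.
- round_tray: Fixed white-rimmed plastic kit tray with a black rubber floor, on the bench. Its floor is 3 mm thick (parts then rest 3 mm above the bench), its rim is 8 mm high above the bench and 4 mm wide. Origin: centre of its underside. Round: inside diameter 74 mm (outside 82 mm). The bearing's place.
- square_tray: Fixed white-rimmed plastic kit tray with a black rubber floor, on the bench. Its floor is 3 mm thick (parts then rest 3 mm above the bench), its rim is 8 mm high above the bench and 4 mm wide. Origin: centre of its underside. Square: inside 66 by 66 mm along its x and y (outside 74 by 74 mm). The block's place.
- hex_tray: Fixed white-rimmed plastic kit tray with a black rubber floor, on the bench. Its floor is 3 mm thick (parts then rest 3 mm above the bench), its rim is 8 mm high above the bench and 4 mm wide. Origin: centre of its underside. Hexagonal: inside 52 mm across flats (outside 60 mm), flats facing along its x axis and every 60 degrees from it. The nut's place.
- spray_can: Loose black spray can standing on the bench, 52 mm in diameter, 150 mm high. Not to be knocked over. Origin: centre of its underside; z up.
- cup: Loose orange plastic cup standing on the bench, 70 mm across its rim, 85 mm high. Not to be knocked over. Origin: centre of its underside; z up.
Not all that is in view belongs to the job. Leave any brown or green look-alike of the hex_tray alone.

How it is judged:
By the outcome, as a careful person would: the job done as asked, in the order asked, and still so for the second after the job is handed in, with the robot touching nothing.
It also fails if it takes over 104 s, if anything falls off the work surface, if the arm or the gripper's body presses on something with over 40 N, if the wrist force passes 120 N, or if a joint passes its speed limit or range.

## Robot

A 6-joint arm with a two-finger parallel gripper is mounted at the origin on the work surface. World frame = base frame: x ahead of the robot, y to its left, z up, the work surface at z = 0. Lengths are in m, angles in rad, forces in N, time in s.
With the tool pointing down it reaches from about 0.325 to 0.775 m from the base axis. Payload 9.3 kg.
Tool frame: the origin (TCP) lies on the mounting face of the last link; the fingertips stand 173 mm ahead of it and the grasp point (between the pads) lies 155 mm ahead of it; z points along the fingers, y is the line along which they close (so a half turn about z gives the same grasp; the last joint's range is limited). The gripper opens to 85 mm and grips with 20 to 120 N. Pads are 22 mm wide; open, the fingers measure 114 mm over their backs; the gripper's body (76 mm by 85 mm) begins 54 mm behind the grasp point. The pads swing forward as they close: fully open they stand 13 mm farther back than shut.
Start: joints at [-1.459, 0.259, 0.021, 1.334, 0, 1.418], TCP at [0.144, -0.531, 0.405] pointing down, gripper open.
Joint ranges: [-3.04, 3.04], [-0.91, 1.82], [-1.04, 1.36], [-1.92, 1.95], [-1.52, 1.45], [-3.14, 3.14]. Speed limits (rad/s): [2.22, 2.22, 2.79, 3.14, 3.14, 3.14].

## Interface

Orientations are given as a unit quaternion [w, x, y, z].
In Python, from plant import robot gives the robot as it stands. The module is installed in compiled form; this text tells all that it offers.
- The arm moves only by the tool carry_out, never from a script. Its argument "commands" is a list of rows, each a list of 5 numbers: the shift along the tool's x, y, z scaled (see below), then the turn about the tool's z scaled (see below), then the closure, from 0 (fully open) to 1 (shut). In form: [[x, y, z, turn, jaw], ...]. A call has exactly 10 rows; each row is the pose to reach, as a shift and turn from the pose commanded when the call began, along the tool's axes at that moment, turning the shorter way round; what a row does not reach only later rows make up. The controller multiplies each number of a shift by 100 cm and each number of a turn by 360 degrees. A row lasts 1/10 s, in which the tool goes at most 50 mm and 8.59 degrees, less where a joint would pass 70% of its speed; a pose out of reach is approached as far as the arm can. A call with a number of a shift or a turn outside -1 to 1 is refused whole. A call with a gripper value outside its range is refused whole. The fingers move at their own pace and stop on an object; the grip force is fixed at half the most. Time passes only in rows, so rows that repeat a pose let the fingers close, or fill a call up. It gives the time, the measured TCP pose, the force, the opening and the grip force at its end, in the units of the state.
- robot.read_state(): the state, without advancing time (a new reading comes with each control period).
- robot.read_camera(name): name is "scene" or "top"; returns a dict with "frame" (384x512x3 uint8, blue, green, red), "depth" (384x512 float32, m along the optical axis (not along the pixel's ray), 0 where there is no reading), "K" (3x3 intrinsics, pixels), "rvec" (rotation vector, rad) and "tvec" (3), from world to camera coordinates, as OpenCV has them. Camera axes: x right, y down, z forward; pixel columns grow to the right and rows downward; lengths in m; the calibration is good to about 2 mm. A picture is of the moment at which its call begins.
- robot.finish_job(): hands the job in; it is judged then, once.
Trained networks look in a picture, given as the dict that the camera call returned (one of the last four; its "shot" number tells which), for a name from the list of things; names that differ only in an ending like _2 or _b are one class to them, and where a whole thing is asked for, a point or a joint stands for the part that bears it (a point fixed in the world has none). Each returns a list of dicts, best first, with "score" (0 to 1); they miss things now and then, are a little off and sometimes report something else, mostly with a low value. They report only what shows in the picture. A call takes as long as a camera call. They do not tell look-alikes from the thing itself.
- robot.silhouettes(picture, name): "mask" (384x512 bool, what is visible of it) and "uv" ([column, row] in pixels, amid what is visible of it).
The state is a dict: "t": time; "joints": joint angles; "joint_vel": joint speeds; "joint_efforts": joint torques, N m; "eef_pos": TCP position; "tcp_rot": TCP orientation; "force": force on the tool from outside, world axes, zero at the start; "moment": the same for the moment, N m; "width": finger opening in m; "grip_force": force on a finger pad.
Only numpy, scipy, OpenCV 4.12 (cv2) and the standard library are available. Lean on these libraries where they do the work, as an engineer would, in place of code of your own. Each camera call takes 0.05 s, during which the arm holds its last target. There are 200 camera calls.

## Working session

There is one attempt and no reset: what is moved stays moved. The work goes in short steps, Python scripts to look and compute and a tool call to move; the robot and the scene stay as the last step left them, time stands still between calls to the robot, and variables do not carry over. Pictures are saved under pics/ and viewed, at most 14 in all, crops included, and the job is handed in when it is done.

Besides the shell and the picture viewer there is one more tool, called in YAML: its name, and indented under it one key for each argument. carry_out: Moves the arm, as the interface text tells. Shifts and turns lie within -1 to 1; 1 stands for 100 cm of shift or 360 degrees of turn. Its arguments: {"type":"object","properties":{"commands":{"type":"array"}},"required":["commands"]}

```bash
mkdir -p pics; cat > h.py <<'E'
import numpy as np, cv2
from plant import robot
def cam(n):
    p=robot.read_camera(n); R,_=cv2.Rodrigues(np.array(p["rvec"],float)); p["R"]=R; p["t"]=np.array(p["tvec"],float).ravel(); p["K"]=np.array(p["K"]); return p
def cloud(p):
    d=p["depth"]; v,u=np.mgrid[:384,:512]
    K=p["K"]; c=np.stack([(u-K[0,2])/K[0,0]*d,(v-K[1,2])/K[1,1]*d,d],-1)
    return (c-p["t"])@p["R"]
def onplane(p,uv,z):
    r=np.linalg.inv(p["K"])@np.array([*uv,1.]); r=p["R"].T@r; o=-p["R"].T@p["t"]
    return o+r*(z-o[2])/r[2]
def proj(p,X):
    c=p["R"]@np.asarray(X)+p["t"]; q=p["K"]@c; return q[:2]/q[2]
E
python3 - <<'E'
from h import *
s=robot.read_state(); print({k:np.round(v,3) for k,v in s.items()})
ims=[]
for n in("top","scene"):
    p=cam(n); cv2.imwrite(f"pics/{n}0.png",p["frame"]); P=cloud(p)
    print(n,"cam at",-p["R"].T@p["t"], p["K"][0,0])
    for k in["plate","bearing","block","nut","long_tray","round_tray","square_tray","hex_tray","spray_can","cup"]:
        for r in robot.silhouettes(p,k)[:3]:
            m=r["mask"]&(p["depth"]>0); q=P[m]
            if len(q): print(k,round(r["score"],2),np.round(r["uv"]),m.sum(),"med",np.round(np.median(q,0),3),"min",np.round(q.min(0),3),"max",np.round(q.max(0),3))
E
```

```text
{'t': np.float64(0.0), 'joints': array([-1.459,  0.259,  0.021,  1.334,  0.   ,  1.418]), 'joint_vel': array([-0.001,  0.   ,  0.001,  0.002, -0.001, -0.   ]), 'joint_efforts': array([-1.0000e-03, -5.5564e+01,  3.4453e+01,  1.4000e-02, -0.0000e+00,
        0.0000e+00]), 'eef_pos': array([ 0.144, -0.531,  0.404]), 'tcp_rot': array([-0.001,  0.991,  0.132,  0.   ]), 'force': array([-0.366,  0.192,  0.354]), 'moment': array([ 0.06 ,  0.03 , -0.005]), 'grip_force': np.float64(0.0), 'width': np.float64(0.086)}
top cam at [0.35941806 0.08696052 0.88916123] 374.89099227032006
plate 0.56 [297. 155.] 786 med [ 0.601 -0.01   0.021] min [ 0.584 -0.093 -0.001] max [0.652 0.064 0.045]
bearing 0.73 [282. 149.] 235 med [0.6   0.021 0.043] min [ 0.588 -0.002  0.021] max [0.632 0.049 0.061]
block 0.87 [316. 144.] 461 med [ 0.613 -0.049  0.043] min [ 0.592 -0.08   0.018] max [ 0.641 -0.026  0.047]
nut 0.69 [279. 144.] 157 med [0.612 0.029 0.062] min [0.599 0.013 0.043] max [0.629 0.045 0.065]
long_tray 0.79 [217. 215.] 2669 med [0.456 0.177 0.005] min [ 0.412  0.087 -0.001] max [0.499 0.265 0.014]
lon
[... 1849 characters left out ...]
 -0.091 -0.002] max [0.649 0.064 0.045]
square_tray 0.65 [202. 296.] 772 med [ 0.629 -0.249  0.004] min [ 0.583 -0.298 -0.004] max [ 0.672 -0.206  0.014]
square_tray 0.54 [278. 187.] 1022 med [0.457 0.175 0.004] min [ 0.41   0.086 -0.005] max [0.505 0.28  0.015]
hex_tray 0.78 [168. 215.] 304 med [ 0.329 -0.138  0.004] min [ 0.288 -0.172 -0.004] max [ 0.365 -0.103  0.015]
hex_tray 0.74 [144. 239.] 322 med [ 0.353 -0.248  0.005] min [ 0.32  -0.281 -0.004] max [ 0.389 -0.217  0.016]
hex_tray 0.63 [184. 242.] 298 med [ 0.438 -0.174  0.005] min [ 0.408 -0.205 -0.001] max [ 0.472 -0.145  0.014]
spray_can 0.9 [330. 138.] 627 med [0.468 0.411 0.093] min [ 0.432  0.398 -0.001] max [0.486 0.497 0.154]
```

```bash
python3 - <<'E'
import cv2
for n in("top","scene"):
    i=cv2.imread(f"pics/{n}0.png"); cv2.imwrite(f"pics/{n}0b.png",cv2.resize(i,(768,576),interpolation=cv2.INTER_CUBIC))
E
```

```text
(no output)
```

View pics/top0b.png

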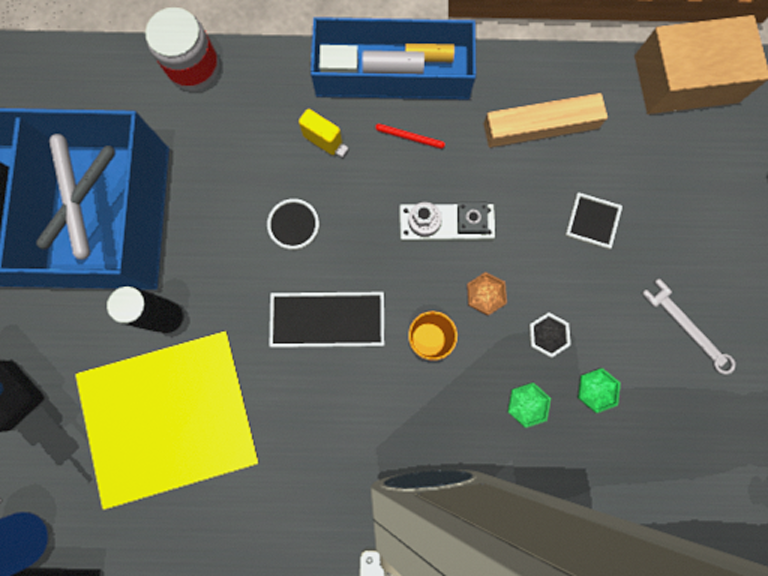

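View pics/scene0b.png

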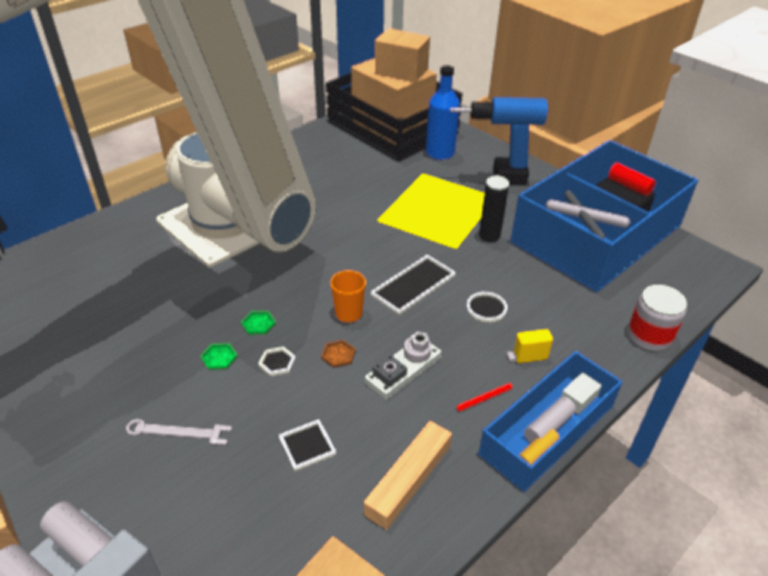

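The real hex tray is the white-rimmed black one at about (367,223) in the 512-px top picture. Its look-alikes are brown (325,195) and green (353,270) and (400,260). The stack is at (298,147), with the nut on the bearing at its +y end and the block at the other. The round tray is at (195,149), square (397,147), long (218,213), cup (289,223) and can (95,205). Next is a close crop of these with fits.

```bash
cat > m.py <<'E'
from h import *
from scipy import ndimage as nd
def rect_at(p,mask,z):
    c=max(cv2.findContours(mask.astype(np.uint8),cv2.RETR_EXTERNAL,cv2.CHAIN_APPROX_NONE)[0],key=len)[:,0]
    W=np.array([onplane(p,q,z)[:2] for q in c])
    r=cv2.minAreaRect((W*1000).astype(np.float32))
    return W,r
E
python3 - <<'E'
from m import *
for n in("top","scene"):
    p=cam(n); g=cv2.cvtColor(p["frame"],cv2.COLOR_BGR2GRAY)
    P=cloud(p); hsv=cv2.cvtColor(p["frame"],cv2.COLOR_BGR2HSV)
    for k,xy in dict(long=(.456,.177),round=(.62,.23),square=(.626,-.252),hex=(.437,-.175)).items():
        v,u=np.mgrid[:384,:512]
        near=np.hypot(P[...,0]-xy[0],P[...,1]-xy[1])<(.11 if k=="long" else .07)
        m=(g>130)&near&(hsv[...,1]<60)&(P[...,2]<.02)
        m=nd.binary_fill_holes(m); l,_=nd.label(m); 
        if l.max()==0: print(k,"none");continue
        m=l==1+np.argmax(nd.sum(m,l,range(1,l.max()+1)))
        W,r=rect_at(p,m,.008); zz=P[m][:,2]
        M=np.array([onplane(p,(a,b),.008)[:2] for b,a in np.argwhere(m)])
        print(n,k,"centroid",M.mean(0).round(4),"rect",np.round(r[0],1),np.round(r[1],1),round(r[2],1),"zmed",np.median(zz).round(4),"zmax",np.percentile(zz,90).round(4))
    print("stack bands")
    near=(abs(P[...,0]-.62)<.06)&(abs(P[...,1]+.012)<.1)
    for lo,hi in((.015,.026),(.036,.05),(.056,.07)):
        q=P[near&(P[...,2]>lo)&(P[...,2]<hi)]
        for nm,s in(("+y",q[q[:,1]>-.012]),("-y",q[q[:,1]<-.012])):
            if len(s)>10: print(n,lo,nm,len(s),"mean",s.mean(0).round(4),"min",s.min(0).round(3),"max",s.max(0).round(3),[np.round(x,1) for x in cv2.minAreaRect((s[:,:2]*1000).astype(np.float32))])
    uv=proj(p,[.615,-.01,.03]).astype(int); f=p["frame"]
    a=f[uv[1]-32:uv[1]+32,uv[0]-43:uv[0]+43]; cv2.imwrite(f"pics/{n}1.png",cv2.resize(a,None,fx=8,fy=8,interpolation=cv2.INTER_CUBIC)); print(n,"crop origin",uv-[43,32])
a=cv2.imread("pics/top1.png");b=cv2.imread("pics/scene1.png")
h=cv2.resize(np.vstack([a,b]),(403,600)); cv2.imwrite("pics/stack1.png",h)
E
```

```text
top long centroid [0.4548 0.177 ] rect [455.3 176.5] [ 86. 181.] 2.0 zmed 0.005 zmax 0.0088
top round centroid [0.6095 0.2367] rect [610.3 236.4] [83.  82.6] 2.1 zmed 0.0052 zmax 0.0097
top square centroid [ 0.6246 -0.2516] rect [ 624.8 -251.6] [76.9 77.3] 73.3 zmed 0.0052 zmax 0.0096
top hex centroid [ 0.4376 -0.1749] rect [ 438.  -175.3] [61.4 70.1] 33.8 zmed 0.0053 zmax 0.01
stack bands
top 0.015 +y 334 mean [0.6098 0.0287 0.0216] min [ 0.585 -0.012  0.015] max [0.642 0.063 0.026] [array([613.7,  24.9]), array([56.5, 74.6]), np.float64(0.9)]
top 0.015 -y 316 mean [ 0.6097 -0.0452  0.0215] min [ 0.587 -0.087  0.015] max [ 0.644 -0.012  0.025] [array([615.2, -49.4]), array([55.6, 75.8]), np.float64(1.3)]
top 0.036 +y 216 mean [0.6079 0.0232 0.0433] min [ 0.588 -0.     0.037] max [0.638 0.049 0.05 ] [array([612.7,  24.3]), array([49.7, 49.1]), np.float64(88.0)]
top 0.036 -y 391 mean [ 0.6156 -0.0504  0.0435] min [ 0.593 -0.073  0.036] max [ 0.639 -0.028  0.048] [array([616. , -50.5]), array([45.9, 45.2]), np.float64(0.1)]
top 0.056 +y 149 mean [0.6141 0.0282 0.0618] min [0.6   0.013 
[... 664 characters left out ...]
]), np.float64(88.9)]
scene 0.015 -y 180 mean [ 0.6272 -0.0659  0.02  ] min [ 0.59  -0.088  0.015] max [ 0.648 -0.014  0.026] [array([618.9, -51. ]), array([73.9, 57.8]), np.float64(89.8)]
scene 0.036 +y 134 mean [0.6204 0.0164 0.0424] min [ 0.592 -0.002  0.036] max [0.641 0.05  0.05 ] [array([618.8,  20.2]), array([51. , 42.5]), np.float64(38.2)]
scene 0.036 -y 245 mean [ 0.6197 -0.0518  0.0421] min [ 0.594 -0.075  0.036] max [ 0.643 -0.026  0.048] [array([618.1, -50.5]), array([48.9, 49.4]), np.float64(1.5)]
scene 0.056 +y 85 mean [0.6172 0.0275 0.0606] min [0.602 0.012 0.056] max [0.634 0.045 0.066] [array([617.5,  28.2]), array([31.6, 31.5]), np.float64(16.8)]
scene crop origin [225 207]
```

View pics/top1.png

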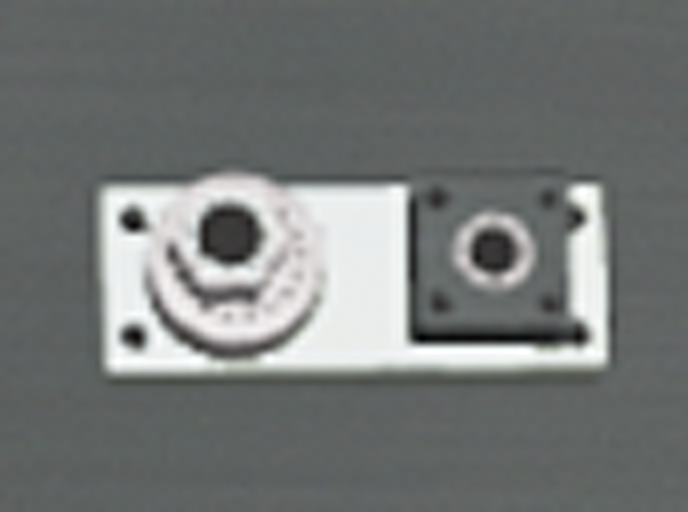

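```bash
cat > go.py <<'E'
import sys; from h import *
from scipy.spatial.transform import Rotation as Ro
def state():
    s=robot.read_state(); q=np.array(s["tcp_rot"]); R=Ro.from_quat(q[[1,2,3,0]]).as_matrix(); return s,np.array(s["eef_pos"]),R
def plan(pts):  # pts: (x,y,z TCP, closing-direction yaw deg) -> shifts from the present pose
    s,e,R=state(); yaw=np.degrees(np.arctan2(R[1,0],R[0,0]))
    print("t",round(float(s["t"]),2),"pos",e.round(4),"yaw close",round(yaw-90,2),"tilt",(R[:,2]).round(3),"F",np.round(s["force"],1),"w",round(float(s["width"]),4),"g",round(float(s["grip_force"]),1))
    for x,y,z,c in pts:
        d=R.T@(np.array([x,y,z])-e); t=-((c+90-yaw+180)%360-180)/360
        print((x,y,z,c),"->",d.round(4),"turn",round(t,4))
if __name__=="__main__": plan([tuple(map(float,a.split(","))) for a in sys.argv[1:]])
E
python3 go.py .616,.0286,.32,3
python3 - <<'E'
from h import *
p=cam("top")
for nm,uv,z in(("nut hole",(282.6,142.25),.06),("block hole",(315.6,144.25),.042)): print(nm,onplane(p,uv,z).round(4))
E
```

```text
t 1.2 pos [ 0.1439 -0.5308  0.4047] yaw close -74.83 tilt [ 0. -0. -1.] F [ 0.2  1.  -0.5] w 0.0854 g 0.0
(0.616, 0.0286, 0.32, 3.0) -> [ 0.602  -0.4164  0.0847] turn -0.2162
nut hole [0.614  0.0276 0.06  ]
block hole [ 0.6162 -0.051   0.042 ]
```

carry_out:
  commands:
    - [0.33,-0.23,0.02,-0.216,0.5]
    - [0.33,-0.23,0.02,-0.216,0.5]
    - [0.33,-0.23,0.02,-0.216,0.5]
    - [0.33,-0.23,0.02,-0.216,0.5]
    - [0.33,-0.23,0.02,-0.216,0.6]
    - [0.33,-0.23,0.02,-0.216,0.6]
    - [0.33,-0.23,0.02,-0.216,0.6]
    - [0.33,-0.23,0.02,-0.216,0.6]
    - [0.33,-0.23,0.02,-0.216,0.6]
    - [0.33,-0.23,0.02,-0.216,0.6]

```text
t: 2.25
eef_pos: [0.4031, -0.221, 0.3847]
tcp_rot: [-0.0, 0.687, 0.727, -0.0]
force: [-0.2, -0.3, 0.3]
width: 0.0345
grip_force: 0.0
```

```bash
python3 go.py .615,.0282,.33,3
```

```text
t 2.25 pos [ 0.4031 -0.221   0.3847] yaw close 3.28 tilt [-0. -0. -1.] F [-0.2 -0.3  0.3] w 0.0345 g 0.0
(0.615, 0.0282, 0.33, 3.0) -> [0.2367 0.2259 0.0547] turn 0.0008
```

carry_out:
  commands:
    - [0.237,0.226,0.055,0.001,0.65]
    - [0.237,0.226,0.055,0.001,0.65]
    - [0.237,0.226,0.055,0.001,0.65]
    - [0.237,0.226,0.055,0.001,0.65]
    - [0.237,0.226,0.055,0.001,0.65]
    - [0.237,0.226,0.055,0.001,0.65]
    - [0.237,0.226,0.055,0.001,0.65]
    - [0.237,0.226,0.055,0.001,0.65]
    - [0.237,0.226,0.055,0.001,0.65]
    - [0.237,0.226,0.055,0.001,0.65]

```text
t: 3.25
eef_pos: [0.6155, 0.0243, 0.3299]
tcp_rot: [0.0, 0.692, 0.722, -0.0]
force: [0.0, 0.1, -0.3]
width: 0.03
grip_force: 0.0
```

```bash
python3 go.py .615,.0282,.33,3; python3 - <<'E'
from h import *
p=cam("scene"); P=cloud(p)
m=(abs(P[...,0]-.615)<.07)&(abs(P[...,1]-.028)<.06)&(P[...,2]>.1)&(P[...,2]<.3)&(p["depth"]>0)
q=P[m]; 
for z in np.arange(.14,.20,.004):
    s=q[(q[:,2]>=z)&(q[:,2]<z+.004)]
    if len(s): print(z.round(3),len(s),s[:,:2].min(0).round(3),s[:,:2].max(0).round(3))
uv=proj(p,[.615,.028,.19]).astype(int); cv2.imwrite("pics/grip.png",cv2.resize(p["frame"][uv[1]-50:uv[1]+90,uv[0]-70:uv[0]+70],None,fx=4,fy=4,interpolation=cv2.INTER_CUBIC))
for z in(.157,.161,.17,.175): print(z,(proj(p,[.615,.0282,z])-uv+[70,50])*4)
E
```

```text
t 3.25 pos [0.6155 0.0243 0.3299] yaw close 2.37 tilt [-0. -0. -1.] F [ 0.   0.1 -0.3] w 0.03 g 0.0
(0.615, 0.0282, 0.33, 3.0) -> [ 0.0039 -0.0003 -0.0001] turn -0.0018
0.156 5 [0.598 0.017] [0.639 0.034]
0.16 12 [0.598 0.012] [0.64  0.033]
0.164 14 [0.591 0.011] [0.642 0.026]
0.168 21 [0.589 0.012] [0.644 0.032]
0.172 18 [0.589 0.013] [0.646 0.033]
0.176 19 [0.591 0.012] [0.646 0.031]
0.18 18 [0.587 0.009] [0.646 0.036]
0.184 22 [0.596 0.012] [0.646 0.034]
0.188 16 [0.589 0.011] [0.645 0.03 ]
0.192 15 [0.596 0.011] [0.645 0.032]
0.196 14 [0.58  0.011] [0.641 0.032]
0.157 [279.74485545 238.10230709]
0.161 [280.06672969 233.6655286 ]
0.17 [280.79635577 223.60821788]
0.175 [281.20497332 217.97575238]
```

View pics/grip.png

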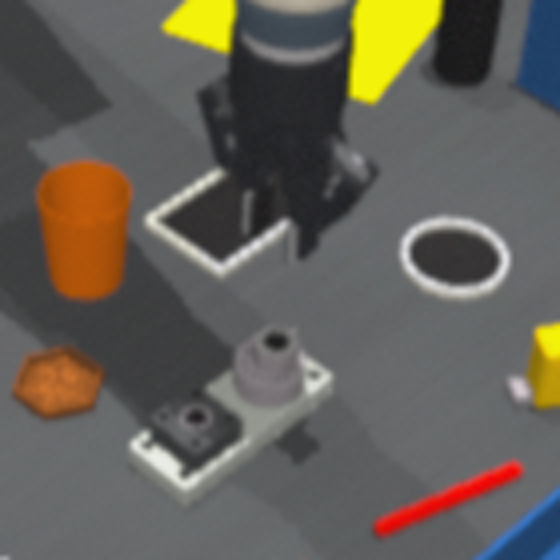

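carry_out:
  commands:
    - [0,0,0.04,0,0.4]
    - [0,0,0.07,0,0.4]
    - [0,0,0.1,0,0.4]
    - [0,0,0.109,0,0.4]
    - [0,0,0.109,0,0.4]
    - [0,0,0.109,0,1]
    - [0,0,0.109,0,1]
    - [0,0,0.109,0,1]
    - [0,0,0.109,0,1]
    - [0,0,0.109,0,1]

```text
t: 4.3
eef_pos: [0.6163, 0.0255, 0.2229]
tcp_rot: [0.002, 0.691, 0.723, 0.001]
force: [-1.1, -2.2, 7.7]
width: 0.028
grip_force: 59.9
```

```bash
python3 go.py .615,.0282,.33,3 .439,-.1755,.3,-26 .439,-.1755,.183,-26
```

```text
t 4.3 pos [0.6163 0.0255 0.2229] yaw close 2.56 tilt [ 0.004 -0.001 -1.   ] F [-1.1 -2.2  7.7] w 0.028 g 59.9
(0.615, 0.0282, 0.33, 3.0) -> [ 0.0026 -0.0008 -0.1071] turn -0.0012
(0.439, -0.1755, 0.3, -26.0) -> [-0.193  -0.1859 -0.0776] turn 0.0793
(0.439, -0.1755, 0.183, -26.0) -> [-0.1929 -0.1863  0.0394] turn 0.0793
```

carry_out:
  commands:
    - [0,0,-0.03,0,1]
    - [0,0,-0.075,0,1]
    - [-0.04,-0.04,-0.078,0.02,1]
    - [-0.075,-0.07,-0.078,0.04,1]
    - [-0.11,-0.105,-0.078,0.06,1]
    - [-0.145,-0.14,-0.078,0.079,1]
    - [-0.18,-0.17,-0.078,0.079,1]
    - [-0.193,-0.186,-0.078,0.079,1]
    - [-0.193,-0.186,-0.078,0.079,1]
    - [-0.193,-0.186,-0.078,0.079,1]

```text
t: 5.3
eef_pos: [0.4386, -0.1757, 0.2996]
tcp_rot: [0.001, 0.848, 0.53, 0.001]
force: [0.8, 0.5, -0.9]
width: 0.0282
grip_force: 59.5
```

```bash
python3 - <<'E'
from m import *
p=cam("top"); f=p["frame"]
p2=cam("scene"); P=cloud(p2)
uv=proj(p,[.53,-.06,.05]).astype(int); a=f[uv[1]-60:uv[1]+60,uv[0]-80:uv[0]+80]
uw=proj(p2,[.5,-.1,.08]).astype(int); b=p2["frame"][uw[1]-60:uw[1]+60,uw[0]-80:uw[0]+80]
cv2.imwrite("pics/nutc.png",cv2.resize(np.vstack([a,b]),None,fx=2.5,fy=2.5,interpolation=cv2.INTER_CUBIC))
for lo,hi in((.09,.15),):
    m=(abs(P[...,0]-.439)<.03)&(abs(P[...,1]+.1755)<.03)&(P[...,2]>lo)&(P[...,2]<hi)&(p2["depth"]>0); q=P[m]; print(len(q)); 
    if len(q): print(np.percentile(q,[2,50,98],axis=0).round(4))
E
python3 go.py .439,-.1755,.183,-26
```

```text
81
[[ 0.4216 -0.1933  0.119 ]
 [ 0.4545 -0.1828  0.1362]
 [ 0.4662 -0.1585  0.1488]]
t 5.4 pos [ 0.4392 -0.175   0.2992] yaw close -25.83 tilt [ 0.001 -0.    -1.   ] F [ 1.4  0.6 -1.1] w 0.0281 g 59.5
(0.439, -0.1755, 0.183, -26.0) -> [-6.000e-04 -1.000e-04  1.162e-01] turn 0.0005
```

View pics/nutc.png

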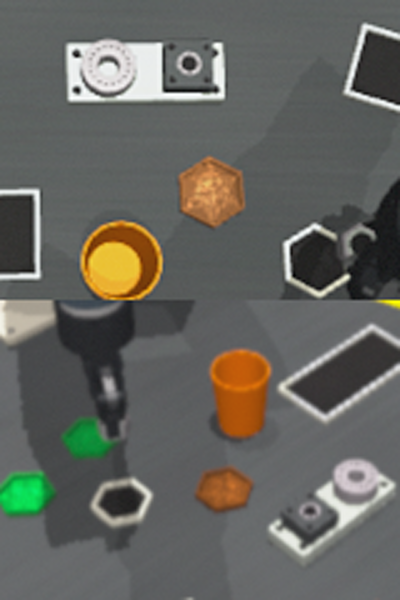

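The nut hangs in the fingers over the white-rimmed hex tray, and the bearing stayed put. Lowering it now.

carry_out:
  commands:
    - [0,0,0.04,0,1]
    - [0,0,0.08,0,1]
    - [0,0,0.1,0,1]
    - [0,0,0.108,0,1]
    - [0,0,0.112,0,1]
    - [0,0,0.115,0,1]
    - [0,0,0.1155,0,1]
    - [0,0,0.116,0,1]
    - [0,0,0.116,0,1]
    - [0,0,0.116,0,1]

```text
t: 6.4
eef_pos: [0.4391, -0.1754, 0.1838]
tcp_rot: [0.001, 0.847, 0.531, 0.001]
force: [0.7, 2.8, 6.8]
width: 0.028
grip_force: 60.2
```

carry_out:
  commands:
    - [0,0,0,0,0.5]
    - [0,0,0,0,0.5]
    - [0,0,0,0,0.5]
    - [0,0,-0.02,0,0.5]
    - [0,0,-0.06,0,0.5]
    - [0,0,-0.1,0,0.4]
    - [0,0,-0.12,0,0.2]
    - [0,0,-0.12,0,0.1]
    - [0,0,-0.12,0,0]
    - [0,0,-0.12,0,0]

```text
t: 7.4
eef_pos: [0.4384, -0.1752, 0.3016]
tcp_rot: [-0.001, 0.847, 0.531, -0.0]
force: [-1.0, 0.0, -0.1]
width: 0.0858
grip_force: 0.0
```

```bash
python3 - <<'E'
from m import *
for n in("top","scene"):
    p=cam(n); P=cloud(p); g=cv2.cvtColor(p["frame"],cv2.COLOR_BGR2GRAY)
    near=(abs(P[...,0]-.615)<.045)&(p["depth"]>0)
    q=P[near&(P[...,2]>.037)&(P[...,2]<.05)]
    for nm,s in(("bear",q[(q[:,1]>-.012)&(q[:,1]<.07)]),("block",q[(q[:,1]<-.012)&(q[:,1]>-.1)])):
        print(n,nm,len(s),s[:,2].mean().round(4),[np.round(x,1) for x in cv2.minAreaRect((s[:,:2]*1000).astype(np.float32))])
    m=(abs(P[...,0]-.439)<.04)&(abs(P[...,1]+.1755)<.04)&(P[...,2]>.014)&(P[...,2]<.04); s=P[m]
    print(n,"nut",len(s), s.mean(0).round(4), s.max(0).round(4), [np.round(x,1) for x in cv2.minAreaRect((s[:,:2]*1000).astype(np.float32))] if len(s)>3 else "")
E
python3 go.py .6155,.0253,.32,1 .6155,.0253,.198,1
```

```text
top bear 329 0.0433 [array([612.7,  24.2]), array([48.5, 49.5]), np.float64(2.3)]
top block 386 0.0434 [array([616.5, -50.5]), array([46.1, 45.2]), np.float64(0.0)]
top nut 162 [ 0.4406 -0.1722  0.0226] [ 0.4568 -0.1575  0.0278] [array([ 440.5, -172.5]), array([29.6, 33.7]), np.float64(35.8)]
scene bear 187 0.0419 [array([615.4,  24.9]), array([51.2, 53.4]), np.float64(46.6)]
scene block 240 0.0423 [array([618.4, -50.2]), array([48.6, 49. ]), np.float64(1.1)]
scene nut 91 [ 0.4435 -0.1731  0.0211] [ 0.4622 -0.1561  0.0277] [array([ 440.8, -170.6]), array([30.2, 36.5]), np.float64(36.7)]
t 7.5 pos [ 0.4384 -0.1753  0.3016] yaw close -25.87 tilt [-0.002  0.001 -1.   ] F [ 0.  -0.2  0.4] w 0.0851 g 0.0
(0.6155, 0.0253, 0.32, 1.0) -> [ 0.2577  0.0717 -0.0185] turn -0.0746
(0.6155, 0.0253, 0.198, 1.0) -> [0.2577 0.072  0.1035] turn -0.0746
```

carry_out:
  commands:
    - [0.05,0.014,-0.01,-0.02,0]
    - [0.095,0.026,-0.01,-0.04,0]
    - [0.14,0.039,-0.01,-0.06,0]
    - [0.185,0.051,-0.01,-0.075,0]
    - [0.23,0.064,-0.01,-0.075,0]
    - [0.257,0.0714,-0.01,-0.075,0]
    - [0.257,0.0714,0.01,-0.075,0]
    - [0.257,0.0714,0.04,-0.075,0]
    - [0.257,0.0714,0.06,-0.075,0]
    - [0.257,0.0714,0.06,-0.075,0]

```text
t: 8.5
eef_pos: [0.6141, 0.0249, 0.2388]
tcp_rot: [-0.003, 0.7, 0.714, -0.002]
force: [-0.4, 0.8, 0.1]
width: 0.0855
grip_force: 0.0
```

```bash
python3 go.py .6145,.0247,.196,1
```

```text
t 8.5 pos [0.6141 0.0249 0.2388] yaw close 1.14 tilt [-0.007  0.001 -1.   ] F [-0.4  0.8  0.1] w 0.0855 g 0.0
(0.6145, 0.0247, 0.196, 1.0) -> [-0.0003  0.0007  0.0428] turn 0.0004
```

carry_out:
  commands:
    - [0,0,0.02,0,0]
    - [0,0,0.04,0,0]
    - [0,0,0.045,0,0]
    - [0,0,0.045,0,0.3]
    - [0,0,0.045,0,1]
    - [0,0,0.045,0,1]
    - [0,0,0.045,0,1]
    - [0,0,0.045,0,1]
    - [0,0,0.045,0,1]
    - [0,0,0.045,0,1]

```text
t: 9.5
eef_pos: [0.6155, 0.0247, 0.1994]
tcp_rot: [0.001, 0.7, 0.714, 0.001]
force: [-0.6, 0.1, 6.5]
width: 0.0488
grip_force: 62.9
```

```bash
python3 go.py .612,.236,.29,1 .612,.236,.179,1
```

```text
t 9.5 pos [0.6155 0.0247 0.1994] yaw close 1.13 tilt [ 0.003 -0.    -1.   ] F [-0.6  0.1  6.5] w 0.0488 g 62.9
(0.612, 0.236, 0.29, 1.0) -> [ 0.2113  0.001  -0.0907] turn 0.0004
(0.612, 0.236, 0.179, 1.0) -> [0.2114 0.0007 0.0203] turn 0.0004
```

carry_out:
  commands:
    - [0,0,-0.03,0,1]
    - [0,0,-0.07,0,1]
    - [0.03,0,-0.09,0,1]
    - [0.075,0,-0.09,0,1]
    - [0.12,0.001,-0.09,0,1]
    - [0.165,0.001,-0.09,0,1]
    - [0.205,0.001,-0.09,0,1]
    - [0.211,0.001,-0.09,0,1]
    - [0.211,0.001,-0.09,0,1]
    - [0.211,0.001,-0.09,0,1]

```text
t: 10.5
eef_pos: [0.6119, 0.235, 0.2878]
tcp_rot: [0.0, 0.7, 0.714, -0.0]
force: [-0.0, 0.2, -2.3]
width: 0.0491
grip_force: 62.9
```

```bash
python3 go.py .612,.236,.1824,1; python3 - <<'E'
from m import *
p2=cam("scene"); P=cloud(p2); 
m=(abs(P[...,0]-.612)<.04)&(abs(P[...,1]-.236)<.04)&(P[...,2]>.06)&(P[...,2]<.14)&(p2["depth"]>0); q=P[m]; print(len(q),np.percentile(q,[2,50,98],axis=0).round(4))
uv=proj(p2,[.612,.236,.1]).astype(int); cv2.imwrite("pics/bear.png",cv2.resize(p2["frame"][max(0,uv[1]-40):uv[1]+110,uv[0]-130:uv[0]+60],None,fx=3,fy=3))
E
```

```text
t 10.5 pos [0.6119 0.235  0.2878] yaw close 1.12 tilt [ 0. -0. -1.] F [-0.   0.2 -2.3] w 0.0491 g 62.9
(0.612, 0.236, 0.1824, 1.0) -> [1.000e-03 1.000e-04 1.054e-01] turn 0.0003
260 [[0.5831 0.2098 0.1116]
 [0.6127 0.2259 0.1293]
 [0.6496 0.2549 0.1394]]
```

View pics/bear.png

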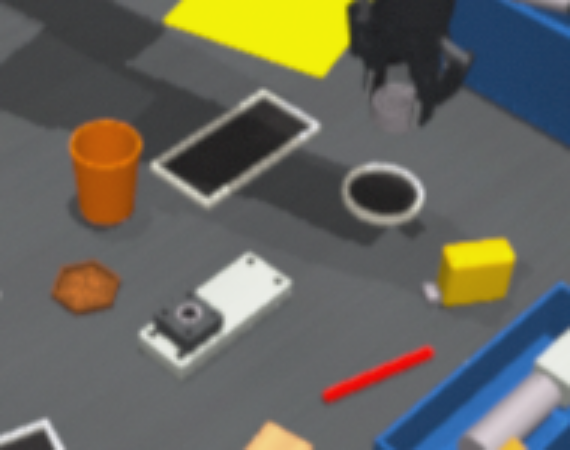

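The bearing hangs level in the gripper at (395,105), over the round tray at (383,193). The block is undisturbed on the plate.

carry_out:
  commands:
    - [0.001,0,0.04,0,1]
    - [0.001,0,0.075,0,1]
    - [0.001,0,0.092,0,1]
    - [0.001,0,0.1,0,1]
    - [0.001,0,0.103,0,1]
    - [0.001,0,0.105,0,1]
    - [0.001,0,0.106,0,1]
    - [0.001,0,0.107,0,1]
    - [0.001,0,0.107,0,1]
    - [0.001,0,0.107,0,1]

```text
t: 11.55
eef_pos: [0.6121, 0.2366, 0.1823]
tcp_rot: [0.001, 0.7, 0.714, 0.001]
force: [-1.9, -2.0, 4.7]
width: 0.0489
grip_force: 63.8
```

carry_out:
  commands:
    - [0,0,0,0,0.2]
    - [0,0,0,0,0.1]
    - [0,0,0,0,0.0]
    - [0,0,0,0,0.0]
    - [0,0,-0.02,0,0]
    - [0,0,-0.06,0,0]
    - [0,0,-0.1,0,0]
    - [0,0,-0.12,0,0]
    - [0,0,-0.12,0,0]
    - [0,0,-0.12,0,0]

```text
t: 12.55
eef_pos: [0.6118, 0.2367, 0.3005]
tcp_rot: [0.0, 0.7, 0.714, 0.0]
force: [0.4, 0.3, 0.1]
width: 0.0855
grip_force: 0.0
```

```bash
python3 - <<'E'
from m import *
for n in("top","scene"):
    p=cam(n); P=cloud(p)
    for nm,c,lo,hi,h in(("bear",(.612,.236),.018,.04,.045),("block",(.616,-.05),.037,.05,.04),("plate",(.616,-.012),.014,.03,.1)):
        m=(abs(P[...,0]-c[0])<min(h,.045))&(abs(P[...,1]-c[1])<h)&(P[...,2]>lo)&(P[...,2]<hi)&(p["depth"]>0); s=P[m]
        print(n,nm,len(s),"zmed",np.median(s[:,2]).round(4),[np.round(x,1) for x in cv2.minAreaRect((s[:,:2]*1000).astype(np.float32))])
E
python3 go.py .617,-.0503,.29,0.5
```

```text
top bear 0 zmed nan [array([0., 0.]), array([0., 0.]), np.float64(0.0)]
top block 385 zmed 0.0438 [array([616. , -50.6]), array([45.4, 45.1]), np.float64(0.1)]
top plate 1086 zmed 0.0216 [array([614.9, -12.7]), array([ 57. , 150.1]), np.float64(1.4)]
scene bear 156 zmed 0.0246 [array([614. , 235.9]), array([50.2, 51.7]), np.float64(2.6)]
scene block 241 zmed 0.042 [array([618.9, -49.9]), array([50.1, 48.3]), np.float64(0.4)]
scene plate 618 zmed 0.0203 [array([615.9, -11.8]), array([ 59.7, 153.7]), np.float64(1.1)]
t 12.65 pos [0.6116 0.2366 0.2992] yaw close 1.13 tilt [-0.002 -0.001 -1.   ] F [-0.4 -0.9  0. ] w 0.0854 g 0.0
(0.617, -0.0503, 0.29, 0.5) -> [-2.87e-01 -2.00e-04  9.30e-03] turn 0.0018
  return _methods._mean(a, axis=axis, dtype=dtype,
  ret = ret.dtype.type(ret / rcount)
```

carry_out:
  commands:
    - [-0.045,0,0,0,0]
    - [-0.09,0,0,0.002,0]
    - [-0.135,0,0,0.002,0]
    - [-0.18,0,0,0.002,0]
    - [-0.225,0,0,0.002,0]
    - [-0.265,0,0,0.002,0]
    - [-0.287,0,0,0.002,0]
    - [-0.287,0,0.03,0.002,0]
    - [-0.287,0,0.05,0.002,0]
    - [-0.287,0,0.05,0.002,0]

```text
t: 13.65
eef_pos: [0.6164, -0.0505, 0.2467]
tcp_rot: [-0.003, 0.705, 0.709, -0.002]
force: [-0.2, -0.2, 0.2]
width: 0.0853
grip_force: 0.0
```

```bash
python3 go.py .617,-.0503,.197,0.5
```

```text
t 13.65 pos [ 0.6164 -0.0505  0.2467] yaw close 0.37 tilt [-0.007  0.002 -1.   ] F [-0.2 -0.2  0.2] w 0.0853 g 0.0
(0.617, -0.0503, 0.197, 0.5) -> [0.0001 0.0009 0.0496] turn -0.0004
```

carry_out:
  commands:
    - [0,0,0.025,0,0]
    - [0,0,0.045,0,0]
    - [0,0,0.052,0,0]
    - [0,0,0.052,0,0.3]
    - [0,0,0.052,0,1]
    - [0,0,0.052,0,1]
    - [0,0,0.052,0,1]
    - [0,0,0.052,0,1]
    - [0,0,0.052,0,1]
    - [0,0,0.052,0,1]

```text
t: 14.65
eef_pos: [0.6179, -0.0503, 0.2002]
tcp_rot: [0.001, 0.705, 0.71, 0.001]
force: [-0.8, 0.6, 5.9]
width: 0.0443
grip_force: 62.9
```

```bash
python3 go.py .6265,-.2515,.29,-17 .6265,-.2515,.183,-17
```

```text
t 14.65 pos [ 0.6179 -0.0503  0.2002] yaw close 0.41 tilt [ 0.002 -0.    -1.   ] F [-0.8  0.6  5.9] w 0.0443 g 62.9
(0.6265, -0.2515, 0.29, -17.0) -> [-0.2013  0.0074 -0.0896] turn 0.0484
(0.6265, -0.2515, 0.183, -17.0) -> [-0.2012  0.0071  0.0174] turn 0.0484
```

carry_out:
  commands:
    - [0,0,-0.03,0,1]
    - [0,0,-0.07,0,1]
    - [-0.03,0.001,-0.09,0.01,1]
    - [-0.075,0.003,-0.09,0.025,1]
    - [-0.12,0.005,-0.09,0.04,1]
    - [-0.16,0.006,-0.09,0.0485,1]
    - [-0.195,0.007,-0.09,0.0485,1]
    - [-0.201,0.0075,-0.09,0.0485,1]
    - [-0.201,0.0075,-0.09,0.0485,1]
    - [-0.201,0.0075,-0.09,0.0485,1]

```text
t: 15.65
eef_pos: [0.6264, -0.2504, 0.2886]
tcp_rot: [-0.0, 0.804, 0.595, 0.0]
force: [0.9, 0.3, -3.1]
width: 0.0445
grip_force: 63.0
```

```bash
python3 go.py .6265,-.2515,.1832,-17; python3 - <<'E'
from m import *
p2=cam("scene"); uv=proj(p2,[.62,-.2,.08]).astype(int); cv2.imwrite("pics/blk.png",cv2.resize(p2["frame"][uv[1]-70:uv[1]+90,uv[0]-80:uv[0]+110],None,fx=3,fy=3))
E
```

```text
t 15.65 pos [ 0.6264 -0.2504  0.2886] yaw close -17.03 tilt [-0.001  0.001 -1.   ] F [ 0.9  0.3 -3.1] w 0.0445 g 63.0
(0.6265, -0.2515, 0.1832, -17.0) -> [-0.001   0.0005  0.1054] turn -0.0001
```

View pics/blk.png

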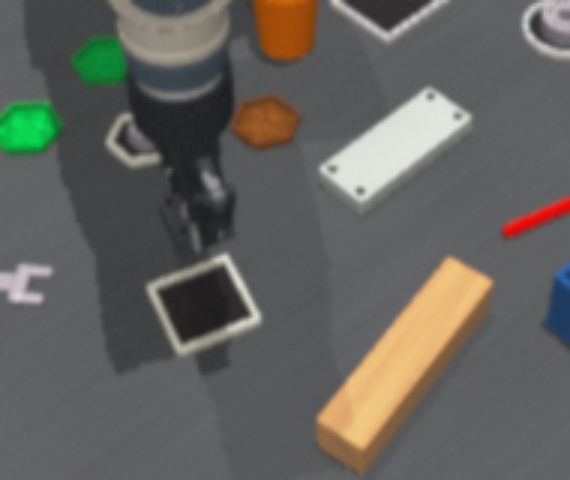

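The block is held over the square tray (205,305), and the plate is now clear. The nut shows in the hex tray (140,140) and the bearing in the round tray at the upper right. Lowering and releasing the block, then heading back to the plate.

carry_out:
  commands:
    - [0,0,0.04,0,1]
    - [0,0,0.075,0,1]
    - [0,0,0.092,0,1]
    - [0,0,0.1,0,1]
    - [0,0,0.103,0,1]
    - [0,0,0.105,0,1]
    - [0,0,0.106,0,1]
    - [0,0,0.107,0,1]
    - [0,0,0.107,0,1]
    - [0,0,0.107,0,1]

```text
t: 16.7
eef_pos: [0.6267, -0.2512, 0.1833]
tcp_rot: [0.001, 0.804, 0.595, 0.001]
force: [-1.8, 2.5, 6.5]
width: 0.0447
grip_force: 64.0
```

carry_out:
  commands:
    - [0,0,0,0,0.2]
    - [0,0,0,0,0.1]
    - [0,0,0,0,0.0]
    - [0,0,0,0,0.0]
    - [0,0,-0.02,0,0]
    - [0,0,-0.06,0,0]
    - [0,0,-0.1,0,0]
    - [0,0,-0.12,0,0]
    - [0,0,-0.12,0,0]
    - [0,0,-0.12,0,0]

```text
t: 17.7
eef_pos: [0.6264, -0.2512, 0.3015]
tcp_rot: [0.0, 0.804, 0.594, 0.0]
force: [0.0, 0.2, -0.4]
width: 0.0857
grip_force: 0.0
```

```bash
python3 - <<'E'
from m import *
for n in("top","scene"):
    p=cam(n); P=cloud(p)
    for nm,c,lo,hi,h in(("block",(.6265,-.2515),.018,.04,.045),("plate",(.616,-.012),.014,.03,.1)):
        m=(abs(P[...,0]-c[0])<min(h,.045))&(abs(P[...,1]-c[1])<h)&(P[...,2]>lo)&(P[...,2]<hi)&(p["depth"]>0); s=P[m]
        if len(s): print(n,nm,len(s),"zmed",np.median(s[:,2]).round(4),[np.round(x,1) for x in cv2.minAreaRect((s[:,:2]*1000).astype(np.float32))])
E
python3 go.py .6163,-.0125,.29,1.3
```

```text
top block 395 zmed 0.0267 [array([ 626.7, -251.2]), array([46.6, 47.1]), np.float64(72.3)]
top plate 1474 zmed 0.0216 [array([614.9, -12.5]), array([ 56.8, 149.9]), np.float64(1.5)]
scene block 310 zmed 0.0251 [array([ 627.6, -251.1]), array([45.7, 49.4]), np.float64(72.5)]
scene plate 859 zmed 0.0203 [array([616., -12.]), array([ 59.4, 153.9]), np.float64(0.9)]
t 17.8 pos [ 0.6262 -0.2511  0.3002] yaw close -17.05 tilt [-0.002  0.001 -1.   ] F [ 0.1  0.2 -0.3] w 0.0853 g 0.0
(0.6163, -0.0125, 0.29, 1.3) -> [ 0.2252 -0.0794  0.0105] turn -0.051
```

carry_out:
  commands:
    - [0.045,-0.016,0,-0.01,0]
    - [0.09,-0.032,0,-0.025,0]
    - [0.135,-0.048,0,-0.04,0]
    - [0.18,-0.063,0,-0.051,0]
    - [0.215,-0.076,0,-0.051,0]
    - [0.225,-0.0794,0,-0.051,0]
    - [0.225,-0.0794,0.02,-0.051,0]
    - [0.225,-0.0794,0.05,-0.051,0]
    - [0.225,-0.0794,0.07,-0.051,0]
    - [0.225,-0.0794,0.07,-0.051,0]

```text
t: 18.8
eef_pos: [0.6155, -0.0132, 0.2279]
tcp_rot: [-0.003, 0.699, 0.715, -0.002]
force: [-0.7, 0.2, -0.0]
width: 0.0853
grip_force: 0.0
```

```bash
python3 go.py .6163,-.0125,.177,1.3
```

```text
t 18.8 pos [ 0.6155 -0.0132  0.2279] yaw close 1.28 tilt [-0.007  0.001 -1.   ] F [-0.7  0.2 -0. ] w 0.0853 g 0.0
(0.6163, -0.0125, 0.177, 1.3) -> [0.0006 0.0011 0.0509] turn -0.0001
```

carry_out:
  commands:
    - [0,0,0.025,0,0]
    - [0,0,0.045,0,0]
    - [0,0,0.053,0,0]
    - [0,0,0.053,0,0.25]
    - [0,0,0.053,0,1]
    - [0,0,0.053,0,1]
    - [0,0,0.053,0,1]
    - [0,0,0.053,0,1]
    - [0,0,0.053,0,1]
    - [0,0,0.053,0,1]

```text
t: 19.8
eef_pos: [0.6169, -0.0129, 0.1802]
tcp_rot: [0.001, 0.699, 0.715, 0.001]
force: [-0.3, -1.1, 7.1]
width: 0.0541
grip_force: 65.0
```

```bash
python3 go.py .457,.176,.30,2 .457,.176,.183,2
```

```text
t 19.8 pos [ 0.6169 -0.0129  0.1802] yaw close 1.31 tilt [ 0.002 -0.001 -1.   ] F [-0.3 -1.1  7.1] w 0.0541 g 65.0
(0.457, 0.176, 0.3, 2.0) -> [ 0.1924 -0.1553 -0.1202] turn -0.0019
(0.457, 0.176, 0.183, 2.0) -> [ 0.1925 -0.1555 -0.0032] turn -0.0019
```

carry_out:
  commands:
    - [0,0,-0.03,0,1]
    - [0,0,-0.07,0,1]
    - [0,0,-0.11,0,1]
    - [0.025,-0.02,-0.12,0,1]
    - [0.06,-0.048,-0.12,0,1]
    - [0.095,-0.076,-0.12,0,1]
    - [0.13,-0.105,-0.12,-0.002,1]
    - [0.165,-0.133,-0.12,-0.002,1]
    - [0.1925,-0.1555,-0.12,-0.002,1]
    - [0.1925,-0.1555,-0.12,-0.002,1]

```text
t: 20.8
eef_pos: [0.4535, 0.1785, 0.299]
tcp_rot: [-0.001, 0.693, 0.721, -0.0]
force: [0.9, 0.1, -4.7]
width: 0.0544
grip_force: 66.5
```

```bash
python3 - <<'E'
from m import *
p2=cam("scene"); P=cloud(p2)
uv=proj(p2,[.457,.15,.1]).astype(int); cv2.imwrite("pics/pl.png",cv2.resize(p2["frame"][uv[1]-70:uv[1]+90,uv[0]-90:uv[0]+100],None,fx=3,fy=3))
m=(abs(P[...,0]-.457)<.05)&(abs(P[...,1]-.176)<.1)&(P[...,2]>.1)&(P[...,2]<.16)&(p2["depth"]>0); q=P[m]
for a in(.10,.13,.22,.25): 
    s=q[abs(q[:,1]-a)<.01]; print(a,len(s),np.percentile(s[:,2],[2,50,98]).round(4) if len(s) else"")
E
python3 go.py .457,.176,.1832,2
```

```text
0.1 89 [0.1194 0.1322 0.1419]
0.13 102 [0.1219 0.1387 0.1425]
0.22 31 [0.1222 0.1353 0.1406]
0.25 30 [0.1193 0.1342 0.1402]
t 20.85 pos [0.4551 0.1775 0.2991] yaw close 2.22 tilt [ 0.  0. -1.] F [ 1.4 -0.1 -5.7] w 0.0542 g 66.5
(0.457, 0.176, 0.1832, 2.0) -> [-0.0016  0.0019  0.1159] turn 0.0006
```

View pics/pl.png

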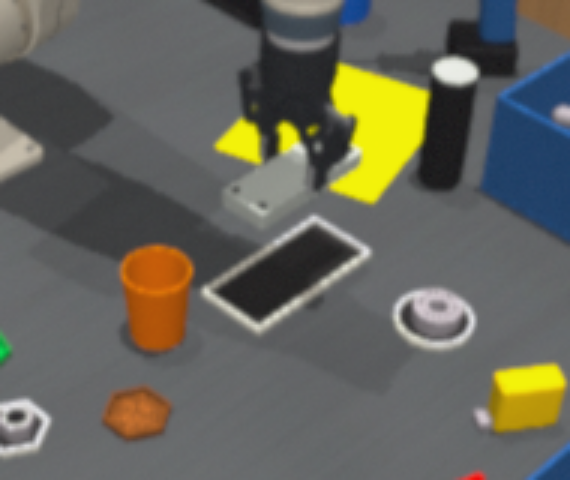

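The plate hangs level above the long tray (285,275), with the bearing and nut seated in theirs and the cup and can standing. Lowering the plate.

carry_out:
  commands:
    - [0,0,0.03,0,1]
    - [0,0,0.07,0,1]
    - [0,0,0.095,0,1]
    - [0,0,0.107,0,1]
    - [0,0,0.111,0,1]
    - [0,0,0.113,0,1]
    - [0,0,0.114,0,1]
    - [0,0,0.115,0,1]
    - [0,0,0.116,0,1]
    - [0,0,0.116,0,1]

```text
t: 21.85
eef_pos: [0.4569, 0.1761, 0.1833]
tcp_rot: [0.0, 0.694, 0.72, 0.001]
force: [1.0, -0.5, -0.8]
width: 0.054
grip_force: 66.8
```

```bash
python3 go.py .457,.176,.1832,2
```

```text
t 21.85 pos [0.4569 0.1761 0.1833] yaw close 2.03 tilt [ 0.001  0.    -1.   ] F [ 1.  -0.5 -0.8] w 0.054 g 66.8
(0.457, 0.176, 0.1832, 2.0) -> [-0.0001  0.0001  0.0001] turn 0.0001
```

Force has dropped from -5.7 N to about 0, so the plate is resting on the floor. One more millimetre, then release and retreat.

carry_out:
  commands:
    - [0,0,0.001,0,1]
    - [0,0,0.001,0,0.2]
    - [0,0,0.001,0,0]
    - [0,0,0.001,0,0.0]
    - [0,0,0.001,0,0.0]
    - [0,0,-0.02,0,0]
    - [0,0,-0.06,0,0]
    - [0,0,-0.1,0,0]
    - [0,0,-0.14,0,0]
    - [0,0,-0.15,0,0]

```text
t: 22.85
eef_pos: [0.4572, 0.1763, 0.3368]
tcp_rot: [0.002, 0.694, 0.72, 0.003]
force: [1.6, 0.5, 0.5]
width: 0.0852
grip_force: 0.0
```

carry_out:
  commands:
    - [0,0,-0.02,0,0]
    - [-0.05,0,-0.02,0,0]
    - [-0.1,0,-0.02,0,0]
    - [-0.15,0,-0.02,0,0]
    - [-0.2,0,-0.02,0,0]
    - [-0.25,0,-0.02,0,0]
    - [-0.3,0,-0.02,0,0]
    - [-0.35,0,-0.02,0,0]
    - [-0.4,0,-0.02,0,0]
    - [-0.4,0,-0.02,0,0]

```text
t: 23.85
eef_pos: [0.4709, -0.2289, 0.3513]
tcp_rot: [-0.0, 0.696, 0.718, -0.001]
force: [1.0, 0.9, 0.1]
width: 0.0853
grip_force: 0.0
```

```bash
python3 - <<'E'
from m import *
for n in("top","scene"):
    p=cam(n); P=cloud(p)
    for nm,c,lo,hi,h in(("plate",(.457,.176),.016,.04,.1),("bear",(.612,.236),.018,.04,.045),("block",(.6265,-.2515),.018,.04,.045),("nut",(.439,-.1755),.016,.04,.045)):
        m=(abs(P[...,0]-c[0])<min(h,.045))&(abs(P[...,1]-c[1])<h)&(P[...,2]>lo)&(P[...,2]<hi)&(p["depth"]>0); s=P[m]
        if len(s)>3: print(n,nm,len(s),"zmed",np.median(s[:,2]).round(4),[np.round(x,1) for x in cv2.minAreaRect((s[:,:2]*1000).astype(np.float32))])
    cv2.imwrite(f"pics/{n}9.png",cv2.resize(p["frame"],(768,576)))
E
```

```text
top plate 1568 zmed 0.0246 [array([456.3, 176.1]), array([ 56.6, 149. ]), np.float64(2.4)]
top bear 326 zmed 0.0264 [array([611.4, 236.3]), array([50.3, 50. ]), np.float64(62.6)]
top block 390 zmed 0.0268 [array([ 626.4, -251.3]), array([47.1, 46.3]), np.float64(73.3)]
top nut 156 zmed 0.0226 [array([ 440.6, -173.6]), array([32.9, 30.2]), np.float64(67.7)]
scene plate 606 zmed 0.0233 [array([457.3, 176.9]), array([ 62.3, 154.8]), np.float64(3.0)]
scene bear 161 zmed 0.0247 [array([614.2, 236. ]), array([51.6, 50.5]), np.float64(4.9)]
scene block 312 zmed 0.0252 [array([ 627.4, -251.1]), array([46.5, 51.6]), np.float64(72.7)]
scene nut 90 zmed 0.0216 [array([ 443.4, -172.7]), array([31.9, 34.9]), np.float64(87.6)]
```

View pics/scene9.png

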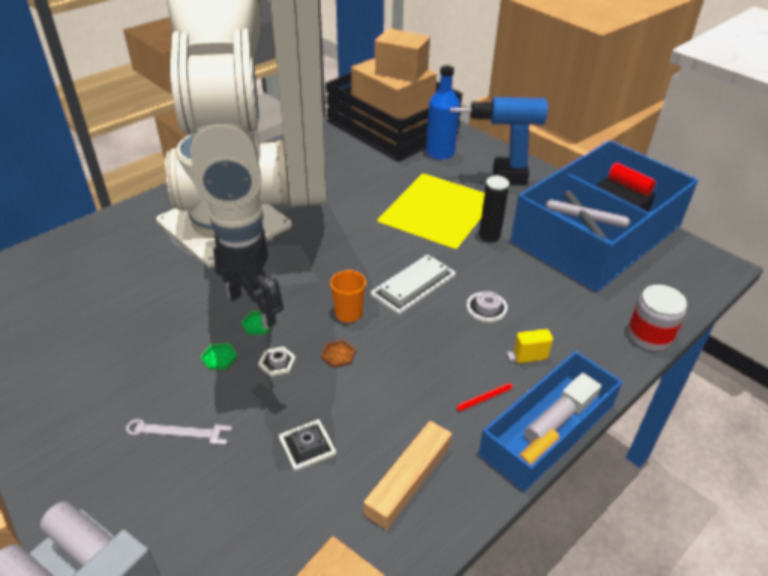

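View pics/top9.png

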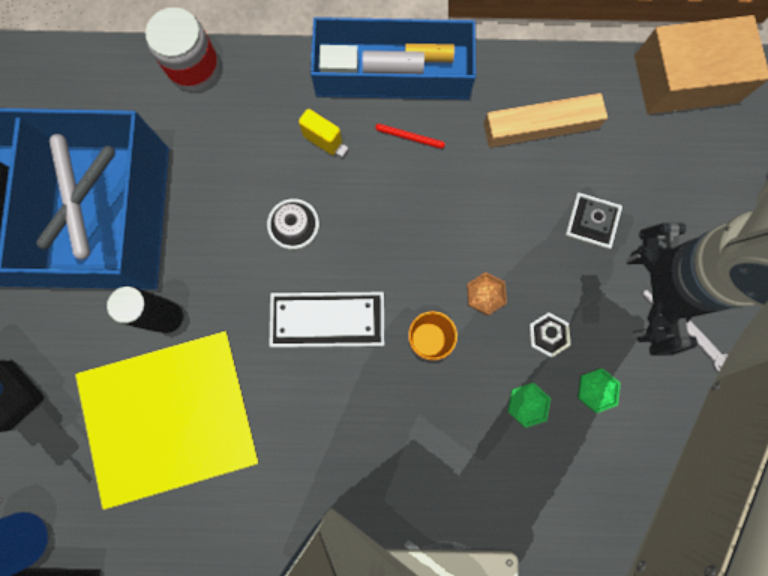

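All four parts lie flat and near the middle of their own trays: plate (327,319), bearing (291,220), block (597,216) and nut (550,334) in the top picture. The cup (432,336) and can (125,307) still stand.

```bash
python3 -c "
from h import *
print(robot.finish_job())"
```

```text
the job is handed in; nothing more can be done
None
```

The job is handed in: the nut, bearing, block and plate each lie flat near the middle of their own trays (the nut about 3 mm off centre), the cup and spray can still stand, and it took about 24 s.

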